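# Mesh a change gear on a splined drive spindle and hold it home

## Task

Take the large gear with the square hub out of the parts tray and put it, hub up, on the splined spindle of the drive unit: turn it until the splines mesh, then slide it fully home against the spring collar, down onto the steel shoulder. Finish while still holding the gear with the gripper and pressing it home (the spring would push it up again; a colleague is going to fit the retaining clip). Leave the other two parts in the tray and do not disturb the vial, beaker, meter or timer nearby.

Things in the scene. Friction and masses are not known exactly. Their poses are not given: they have to be found in the camera images.
- gear: White gear to be fitted, 0.12 kg. Origin: centre of its underside, z up along its axis. Rim 64 mm over 16 teeth, 14 mm thick; square hub 34 x 34 mm, sides along its own x and y, top 50 mm above the underside: grip the hub above the rim. Through bore shaped as a cross, arms along its x and y: slots 8 mm wide, 26 mm from end to end. A quarter turn gives the same part.
- pinion: Smaller white gear (48 mm over its 12 teeth, square hub 26 mm, 38 mm tall) with a cross bore too small for the spindle; stays in the tray. Origin: centre of its underside.
- spacer: Plain white round spacer ring, 50 mm across, 30 mm tall, hole 18 mm; stays in the tray. Origin: centre of its underside.
- tray: Aluminium parts tray, 98 (x) x 276 (y) x 22 mm tall, fixed; three compartments side by side along its y at 90 mm spacing, floor and walls 5 mm thick. Each holds one part, hub up, in any order, turned anyhow. Origin: centre of its underside.
- drive: Grey drive unit, 120 x 120 mm, flat top 46 mm above the worktop, fixed. Screw heads in its corners 3 mm high. In the middle of the top stands a fixed steel shoulder ring, 52 mm across, 40 mm inside, its face 60 mm above the worktop. Origin: centre of its underside.
- spindle: Steel spindle upright in the drive unit's middle; locked, cannot turn, its angle independent of the housing. Origin: on its axis, level with the shoulder face; z up. Four splines in a cross along its x and y, 24 mm tip to tip, 6 mm thick, rounded on top, up to 26 mm above the origin. A round domed nose, 10 mm thick, goes on to 38 mm: it enters the gear's bore at any angle.
- seat (a point): Point on the spindle axis on the shoulder face, 60 mm above the worktop. The gear is home when its underside lies on the shoulder, its origin at this point; with splines not meshed it stops with its underside 26 mm higher.
- collar (a joint): Dark steel spring collar round the spindle inside the shoulder ring, 38 mm across, 27 mm hole. Value: how far it is pushed down, m; at 0 its top stands 10 mm above the shoulder face, at 0.010 it is flush with it (gear home). The spring pushes up with about 3 N at 0 and 9 N at 0.010.
- vial: Glass vial with a white cap, 27 mm across, 69 mm tall, a bystander. Origin: centre of its underside.
- beaker: Small beaker, 45 x 49 mm, 58 mm tall, a bystander. Origin: centre of its underside.
- meter: Grey hand-held meter lying flat, 58 x 128 x 30 mm, a bystander. Origin: centre of its underside.
- timer: White bench timer lying flat, 58 x 62 x 16 mm, a bystander. Origin: centre of its underside.
Mind the look-alikes: they are no part of the job. Leave any black or red look-alike of the gear alone.

How it is judged:
On the way:
1. the large gear is lifted clear of the tray in the gripper (z of gear in the frame of tray above 0.03 m and contact force between the fingers and gear above 1 N), for 0.2 s.
At the end, for the whole second after the job is handed in: Large gear hub up on the spindle (axis within 3 mm, tilt under 0.08 rad, splines within 0.2 rad), underside at most 1.5 mm above the shoulder, collar down over 8.5 mm and bearing on it with over 4 N; fingers on the gear with over 3 N, gear at rest (value of joint collar above 0.0085 m and z of gear in the frame of spindle below 0.0015 m and horizontal distance between gear and spindle below 0.003 m and angle between gear's own z axis and vertical below 0.08 rad and (angle between the x axis of gear and the x axis of spindle, either way round below 0.2 rad or angle between the x axis of gear and the y axis of spindle, either way round below 0.2 rad) and contact force between the fingers and gear above 3 N and contact force between gear and collar above 4 N and linear speed of gear below 0.02 m/s); the arm keeps its last pose, push and grip.
It fails at once if another part is taken out of the tray or tipped in it (distance of any of pinion, spacer from where it was at the start of the episode above 0.04 m or angle between any of pinion, spacer's own z axis and vertical above 0.5 rad).
It fails at once if a bystander is shifted by more than 30 mm or knocked over (distance of any of vial, beaker, meter, timer from where it was at the start of the episode above 0.03 m or angle between any of vial, beaker, meter, timer's own z axis and vertical above 0.5 rad).
It also fails if it takes over 34 s, if anything falls off the work surface, if the arm or the gripper's body presses on something with over 40 N, if the wrist force passes 120 N, or if a joint passes its speed limit or range.

## Robot

A 6-joint arm with a two-finger parallel gripper is mounted at the origin on a cart in front of the work surface, level with it; the furniture and walls round the work are solid. World frame = base frame: x ahead of the robot, y to its left, z up, the work surface at z = 0. Lengths are in m, angles in rad, forces in N, time in s.
With the tool pointing down it reaches from about 0.35 to 0.775 m from the base axis. Payload 7.3 kg.
Tool frame: the origin (TCP) lies at the very end of the fingers, on their centre line; the grasp point (between the pads) lies 19 mm behind it (robot.tcp_to_grasp is the z of the grasp point in the tool frame, in m); z points along the fingers, y is the line along which they close (so a half turn about z gives the same grasp; the last joint's range is limited). The gripper opens to 92 mm and grips with 3 to 60 N. Pads are 19 mm wide; open, the fingers measure 130 mm over their backs; the gripper's body (75 mm by 190 mm) begins 47 mm behind the grasp point.
Start: joints at [1.026, 0.342, 1.524, -0, 1.275, -0.146], TCP at [0.204, 0.484, 0.227] pointing down, gripper open.
Joint ranges: [-2.53, 2.53], [-0.77, 2.02], [0.04, 2.7], [-1, 4.14], [0.28, 2.66], [-3.11, 3.11]. Speed limits (rad/s): [2.57, 2.57, 3.14, 3.14, 3.14, 3.14].

## Interface

Orientations are given as [roll, pitch, yaw] about the fixed x, y, z axes, in that order (R = Rz(yaw) Ry(pitch) Rx(roll)).
In Python, from cell import monitor, read_camera, get_calibration, job, robot gives the robot as it stands. The module is installed in compiled form; this text tells all that it offers.
- The arm moves only by the tool send_rows, never from a script. Its argument "targets" is a list of rows, each an object with "translation": the shift along the tool's x, y, z in cm, a list of three; "spin": the turn about the tool's z in degrees; "jaw": the opening, from 0 (shut) to 1 (fully open). A call has exactly 5 rows; each row is the pose to reach, as a shift and turn from the pose commanded when the call began, along the tool's axes at that moment; what a row does not reach only later rows make up. A row lasts 1/10 s, in which the tool goes at most 50 mm and 8.59 degrees, less where a joint would pass 70% of its speed; a pose out of reach is approached as far as the arm can. A call with a gripper value outside its range is refused whole. The fingers move at their own pace and stop on an object; "force" is the grip in N (left out, the last holds). Time passes only in rows, so rows that repeat a pose let the fingers close, or fill a call up. It gives the time, the measured TCP pose, the force, the opening and the grip force at its end, in the units of the state.
- monitor.observe(): the state, without advancing time (a new reading comes with each control period).
- read_camera(name): name is "side" or "top" or "wrist"; returns (picture, depth): 480x640x3 uint8, red, green, blue; 480x640 float32, m along the optical axis (not along the pixel's ray), 0 where there is no reading.
- get_calibration(name): a dict with "intrinsics" (3x3 intrinsics, pixels), "origin" and "orientation" of the camera in the world; the wrist camera has in their place "hand_eye" (4x4, takes a point from camera to tool coordinates, whose origin is the TCP and whose axes are the flange's). Camera axes: x right, y up, looking along -z (the intrinsics and any distortion apply to the point x, -y, -z); pixel columns grow to the right and rows downward; lengths in m; the calibration is good to about 2 mm. A picture is of the moment at which its call begins: read the wrist's pose just before it. get_calibration takes no time and is no camera call.
- job.hand_in(): hands the job in; it is judged then, once.
The state is a dict: "time": time; "qpos": joint angles; "qvel": joint speeds; "joint_efforts": joint torques, N m; "tool_pos": TCP position; "tool_rot": TCP orientation; "contact_force": force on the tool from outside, world axes, zero at the start; "torque": the same for the moment, N m; "opening": finger opening in m; "grip_force": force on a finger pad.
Only numpy, scipy, OpenCV 4.12 (cv2) and the standard library are available. Lean on these libraries where they do the work, as an engineer would, in place of code of your own. Each camera call takes 0.05 s, during which the arm holds its last target. There are 200 camera calls.

## Working session

There is one attempt and no reset: what is moved stays moved. The work goes in short steps, Python scripts to look and compute and a tool call to move; the robot and the scene stay as the last step left them, time stands still between calls to the robot, and variables do not carry over. Pictures are saved under pics/ and viewed, at most 10 in all, crops included, and the job is handed in when it is done.

Besides the shell and the picture viewer there is one more tool, called after "Emit:" as name(argument=value, ...), one argument or row to a line, values as JSON. send_rows: Moves the arm, as the interface text tells. Its arguments: {"type":"object","properties":{"targets":{"type":"array"},"force":{"type":"number"}},"required":["targets"]}

```bash
mkdir -p pics; cat > h.py <<'E'
import numpy as np, cv2
from scipy.spatial.transform import Rotation as R
from cell import monitor, read_camera, get_calibration, job, robot
def tool():
    s=monitor.observe(); return np.array(s["tool_pos"]),R.from_euler('xyz',s["tool_rot"]).as_matrix(),s
def cloud(name):
    p,M,s=tool(); im,d=read_camera(name); c=get_calibration(name); K=np.array(c["intrinsics"])
    v,u=np.mgrid[0:480,0:640]
    P=np.stack([(u-K[0,2])/K[0,0]*d,-(v-K[1,2])/K[1,1]*d,-d],-1)
    if "hand_eye" in c:
        H=np.array(c["hand_eye"]); P=(P@H[:3,:3].T+H[:3,3])@M.T+p
    else:
        o=np.array(c["orientation"]); Ro=o if o.shape==(3,3) else R.from_euler('xyz',o).as_matrix() if o.size==3 else None
        P=P@Ro.T+np.array(c["origin"])
    P[d==0]=np.nan
    return im,d,P
E
python3 - <<'E'
from h import *
for n in ["top","side"]:
    c=get_calibration(n); print(n,c)
    im,d,P=cloud(n); cv2.imwrite(f"pics/{n}0.png",im[...,::-1]); np.savez(f"{n}0.npz",im=im,d=d,P=P)
print(get_calibration("wrist")); s=tool()[2]; print(s["time"],s["tool_pos"],s["tool_rot"],s["opening"],robot.tcp_to_grasp)
E
```

```text
top {'intrinsics': array([[482.80452837,   0.        , 318.67686288],
       [  0.        , 482.80452837, 247.64218709],
       [  0.        ,   0.        ,   1.        ]]), 'origin': array([ 0.33841183, -0.11462895,  1.34257732]), 'orientation': array([ 1.15017164e-01, -8.77765189e-04, -1.57855032e+00])}
side {'intrinsics': array([[621.65761349,   0.        , 326.16680351],
       [  0.        , 621.65761349, 236.52092311],
       [  0.        ,   0.        ,   1.        ]]), 'origin': array([-0.04343211, -1.47101617,  0.74745926]), 'orientation': array([ 1.12230954, -0.00723094, -0.38752188])}
{'intrinsics': array([[348.18045037,   0.        , 318.45642834],
       [  0.        , 348.18045037, 238.72441321],
       [  0.        ,   0.        ,   1.        ]]), 'hand_eye': array([[-7.31461125e-04,  9.51047058e-01,  3.09045236e-01,
         8.35497092e-02],
       [ 9.99998440e-01,  1.98829810e-04,  1.75496469e-03,
         2.47977755e-04],
       [ 1.60760660e-03,  3.09046038e-01, -9.51045720e-01,
        -1.59836029e-01],
       [ 0.00000000e+00,  0.00000000e+00,  0.00000000e+00,
         1.00000000e+00]])}
0.1 [0.20367325 0.48349759 0.22612091] [-3.14024637e+00 -1.84847948e-04  2.74279545e+00] 0.09126508438547422 -0.0188
```

View pics/top0.png

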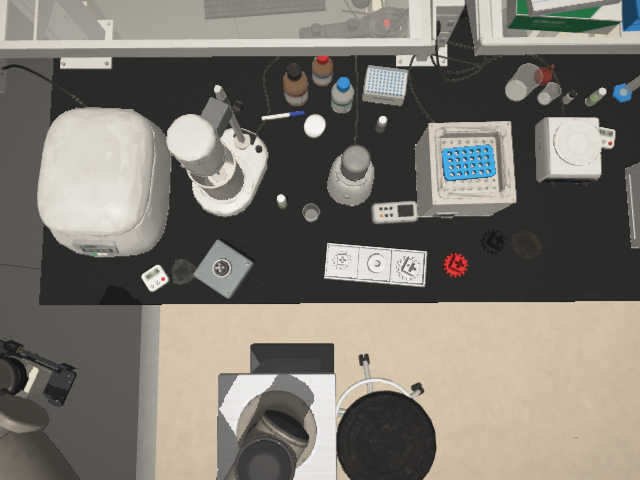

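The tray is at px (375,264). It holds a toothed part at (342,258), the spacer at (377,263) and a toothed part at (408,267). The drive is at (222,268). The red look-alike is at (456,265) and the black one at (493,241). The larger part at (408,267) looks like the gear; I'll confirm it with a crop and sizes.

```bash
python3 - <<'E'
from h import *
z=np.load("top0.npz"); im,P=z["im"],z["P"]
a=cv2.resize(im[230:300,315:435],None,fx=5,fy=5,interpolation=cv2.INTER_CUBIC); b=cv2.resize(im[230:310,180:260],None,fx=3.5,fy=3.5,interpolation=cv2.INTER_CUBIC)
o=np.zeros((600,630,3),np.uint8); o[:350,:600]=a[:350,:600]; o[350:600,:280]=b[15:265]; cv2.imwrite("pics/crop0.png",o[:600,:630,::-1])
for (u,v) in [(342,258),(377,263),(408,267),(222,268)]:
    r=22; Q=P[v-r:v+r,u-r:u+r].reshape(-1,3); c0=P[v,u]
    Q=Q[np.linalg.norm(Q[:,:2]-c0[:2],axis=1)<.045]
    zs=Q[:,2]; print((u,v),c0.round(3),np.histogram(zs,bins=np.arange(-.005,.115,.006))[0])
    for lo in (.029,.04,.053,.07):
        t=Q[zs>lo]
        if len(t)>5: print('  >',lo,len(t),t[:,:2].mean(0).round(4),((t[:,:2].max(0)+t[:,:2].min(0))/2).round(4),np.ptp(t[:,:2],axis=0).round(3))
E
```

```text
(342, 258) [ 0.463 -0.181  0.009] [ 46 375 145  84  85   6   7  39  30   2   0   0   0   0   0   0   0   0
   0]
  > 0.029 79 [ 0.4561 -0.1785] [ 0.4714 -0.1784] [0.056 0.025]
  > 0.04 62 [ 0.4559 -0.1783] [ 0.4558 -0.1784] [0.025 0.025]
(377, 263) [ 0.449 -0.279  0.004] [ 31 346 133  45  38  30 169  45   0   0   0   0   0   0   0   0   0   0
   0]
  > 0.029 230 [ 0.4462 -0.2736] [ 0.4467 -0.2736] [0.049 0.047]
(408, 267) [ 0.433 -0.355  0.058] [ 17 243 122 128 125  18  14  13  13  62  59   2   0   0   0   0   0   0
   0]
  > 0.029 166 [ 0.4336 -0.3616] [ 0.4342 -0.3627] [0.044 0.045]
  > 0.04 142 [ 0.4334 -0.3622] [ 0.4335 -0.363 ] [0.043 0.044]
  > 0.053 87 [ 0.434  -0.3624] [ 0.4342 -0.363 ] [0.04  0.044]
(222, 268) [0.433 0.137 0.078] [  0   0   0   0   0   0   0  86 452  90  76  66  61  17   8  15  12   2
   0]
  > 0.029 885 [0.4319 0.1361] [0.4326 0.137 ] [0.087 0.088]
  > 0.04 877 [0.4319 0.1361] [0.4326 0.137 ] [0.087 0.088]
  > 0.053 270 [0.4345 0.1415] [0.4386 0.1393] [0.062 0.058]
  > 0.07 90 [0.4339 0.1418] [0.4344 0.1425] [0.035 0.034]
```

View pics/crop0.png

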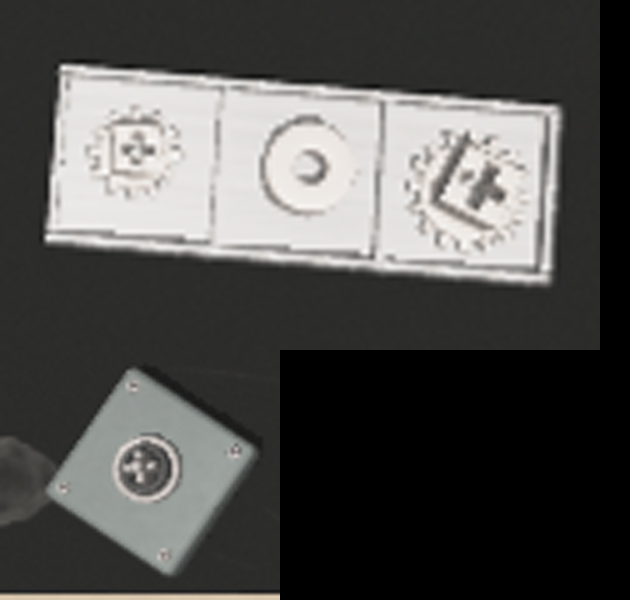

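The crop confirms it. The right part at (408,267) has a hub about 44 mm across its diagonal (34 mm square), its top at 0.055 and the largest rim, so it is the large gear. The left part (26 mm hub, lower) is the pinion, and the middle one is the ring. I'll go over the drive first to measure the spindle on the way.

Emit:
send_rows(
  targets=[
    {"translation": [-2.5, -1.6, 0], "spin": 0, "jaw": 1},
    {"translation": [-6.5, -4.2, 0], "spin": 0, "jaw": 1},
    {"translation": [-10.5, -6.8, 0], "spin": 0, "jaw": 1},
    {"translation": [-14.5, -9.4, 0], "spin": 0, "jaw": 1},
    {"translation": [-18.5, -12, 0], "spin": 0, "jaw": 1},
  ],
)

```text
time: 0.6
tool_pos: [0.3282, 0.2997, 0.2265]
tool_rot: [-3.141, -0.0, 2.743]
contact_force: [0.9, 0.6, 0.1]
opening: 0.092
grip_force: 0.0
```

Emit:
send_rows(
  targets=[
    {"translation": [-4, -2.6, 0], "spin": 0, "jaw": 1},
    {"translation": [-8, -5.3, 0], "spin": 0, "jaw": 1},
    {"translation": [-12, -8, 0], "spin": 0, "jaw": 1},
    {"translation": [-15, -10, 0], "spin": 0, "jaw": 1},
    {"translation": [-16, -10.5, 0], "spin": 0, "jaw": 0.65},
  ],
)

```text
time: 1.1
tool_pos: [0.4358, 0.1397, 0.2264]
tool_rot: [-3.141, 0.0, 2.739]
contact_force: [-0.7, 0.4, 0.2]
opening: 0.0876
grip_force: 0.0
```

Emit:
send_rows(
  targets=[
    {"translation": [0, 0, 0], "spin": 0, "jaw": 0.65},
    {"translation": [0, 0, 0], "spin": 0, "jaw": 0.65},
    {"translation": [0, 0, 0], "spin": 0, "jaw": 0.65},
    {"translation": [0, 0, 0], "spin": 0, "jaw": 0.65},
    {"translation": [0, 0, 0], "spin": 0, "jaw": 0.65},
  ],
)

```text
time: 1.6
tool_pos: [0.434, 0.1433, 0.2268]
tool_rot: [3.141, 0.0, 2.744]
contact_force: [0.1, -0.4, -0.2]
opening: 0.0598
grip_force: 0.0
```

```bash
python3 - <<'E'
from h import *
p,M,s=tool(); print(s["time"],p.round(4),s["tool_rot"],s["opening"],np.abs(s["qvel"]).max())
im,d,P=cloud("wrist"); np.savez("w1.npz",im=im,d=d,P=P)
cv2.imwrite("pics/w1.png",im[...,::-1])
E
```

```text
1.6 [0.434  0.1433 0.2268] [3.14139226e+00 2.91397598e-05 2.74442580e+00] 0.05979909747877344 0.006549065844546977
```

View pics/w1.png

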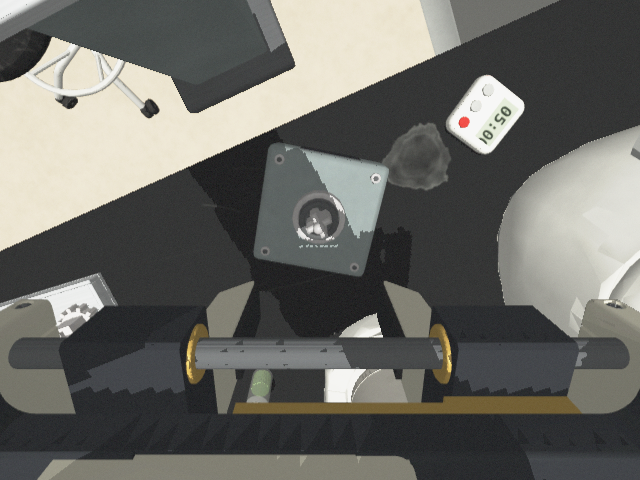

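The drive is centred at px (321,208), the spindle is around (318,222) and the timer is at (485,113). The spindle splines need an enlarged look.

```bash
cat > fit.py <<'E'
from h import *
from scipy.optimize import minimize
def sq(Q,w):  # robust rectangle fit centre/angle not used
    pass
def cross_dist(X,Y,L,W):
    # signed distance outside to cross of tip-to-tip L, arm width W
    def box(a,b):
        dx=np.abs(X)-a; dy=np.abs(Y)-b
        return np.hypot(np.maximum(dx,0),np.maximum(dy,0))+np.minimum(np.maximum(dx,dy),0)
    return np.minimum(box(L/2,W/2),box(W/2,L/2))
E
python3 - <<'E'
from fit import *
z=np.load("w1.npz"); im,P,d=z["im"],z["P"],z["d"]
cv2.imwrite("pics/w1c.png",cv2.resize(im[165:275,250:395],None,fx=5,fy=5,interpolation=cv2.INTER_CUBIC)[...,::-1])
c0=np.array([.4335,.1425])
Q=P.reshape(-1,3); Q=Q[np.linalg.norm(Q[:,:2]-c0,axis=1)<.06]
print(np.histogram(Q[:,2],bins=np.arange(.03,.11,.004)))
# drive top outline
t=P.reshape(-1,3); t=t[(np.abs(t[:,2]-.046)<.008)&(np.linalg.norm(t[:,:2]-c0,axis=1)<.1)]
r=cv2.minAreaRect((t[:,:2]*1000).astype(np.float32)); print("drive",r,np.median(t[:,2]))
ring=Q[(np.abs(Q[:,2]-.060)<.004)]; rr=np.linalg.norm(ring[:,:2]-c0,axis=1)
ring=ring[rr>.019]; 
f=lambda c:np.sum(np.maximum(np.abs(np.linalg.norm(ring[:,:2]-c,axis=1)-.023)-.003,0))
o=minimize(f,c0,method="Nelder-Mead"); print("ring",len(ring),o.x,o.fun/len(ring))
for lo,hi in [(.074,.089),(.078,.089)]:
    S=Q[(Q[:,2]>lo)&(Q[:,2]<hi)]; S=S[np.linalg.norm(S[:,:2]-o.x,axis=1)<.018]
    best=[]
    for a in np.radians(np.arange(0,90,2)):
        def g(c):
            D=(S[:,:2]-c); X=D@[np.cos(a),np.sin(a)]; Y=D@[-np.sin(a),np.cos(a)]
            return np.mean(np.clip(cross_dist(X,Y,.024,.006),0,.004))
        m=minimize(g,o.x,method="Nelder-Mead",options=dict(initial_simplex=o.x+np.array([[0,0],[.002,0],[0,.002]]))); best.append((m.fun,np.degrees(a),m.x))
    best.sort(key=lambda b:b[0]); print(len(S),[(round(b[0]*1e3,3),b[1],b[2].round(4)) for b in best[:6]], best[-1][0])
N=Q[(Q[:,2]>.0905)]; print("nose",len(N),N.mean(0) if len(N) else 0)
E
```

```text
(array([   4,    2,   32,  265, 8619,   60,   53,  618,  229,   95,  563,
         40,   33,   63,  160,   13,   50,   52,    0]), array([0.03 , 0.034, 0.038, 0.042, 0.046, 0.05 , 0.054, 0.058, 0.062,
       0.066, 0.07 , 0.074, 0.078, 0.082, 0.086, 0.09 , 0.094, 0.098,
       0.102, 0.106]))
drive ((434.55645751953125, 142.78933715820312), (120.18740844726562, 120.70233917236328), 56.1652946472168) 0.047660538699651867
ring 816 [0.43512221 0.14245592] 1.7658306854149861e-06
291 [(np.float64(0.007), np.float64(4.0), array([0.4346, 0.1425])), (np.float64(0.01), np.float64(6.000000000000001), array([0.4346, 0.1427])), (np.float64(0.021), np.float64(2.0), array([0.4345, 0.1427])), (np.float64(0.029), np.float64(8.0), array([0.4344, 0.1429])), (np.float64(0.053), np.float64(0.0), array([0.4344, 0.1427])), (np.float64(0.064), np.float64(10.0), array([0.4342, 0.143 ]))] 0.0014607899523454944
251 [(np.float64(0.007), np.float64(4.0), array([0.4347, 0.1425])), (np.float64(0.009), np.float64(6.000000000000001), array([0.4346, 0.1427])), (np.float64(0.021), np.float64(2.0), array([0.4347, 0.1426])), (np.float64(0.026), np.float64(8.0), array([0.4346, 0.1428])), (np.float64(0.051), np.float64(0.0), array([0.4346, 0.1426])), (np.float64(0.058), np.float64(10.0), array([0.4343, 0.1429]))] 0.0014829606764532365
nose 75711 [0.41151165 0.1517302  0.31959777]
```

View pics/w1c.png

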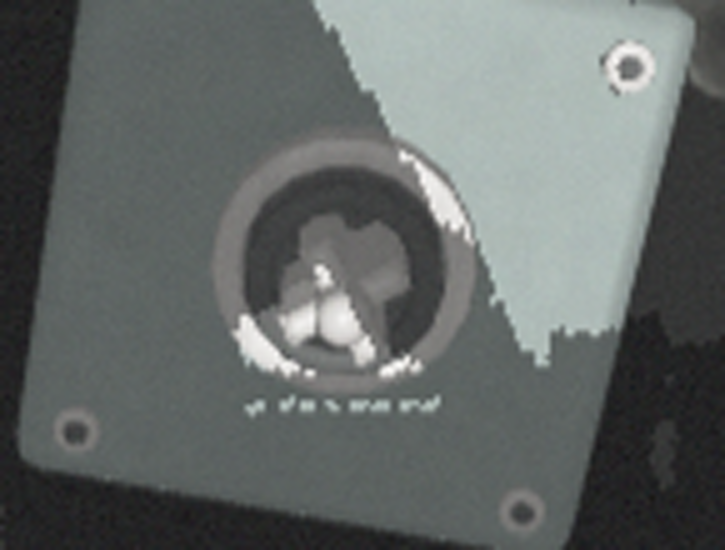

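The spindle is clear in the crop. The fit gives its centre at (0.4346, 0.1426) with the cross at about 4.7° mod 90. Now over to the gear.

Emit:
send_rows(
  targets=[
    {"translation": [-1, -2.3, 0], "spin": 0, "jaw": 0.65},
    {"translation": [-2.8, -6.7, 0], "spin": 0, "jaw": 0.65},
    {"translation": [-4.7, -11.2, 0], "spin": 0, "jaw": 0.65},
    {"translation": [-6.6, -15.7, 0], "spin": 0, "jaw": 0.65},
    {"translation": [-8.5, -20.2, 0], "spin": 0, "jaw": 0.65},
  ],
)

```text
time: 2.15
tool_pos: [0.434, -0.0781, 0.227]
tool_rot: [3.141, 0.001, 2.744]
contact_force: [0.7, 0.3, -0.0]
opening: 0.0597
grip_force: 0.0
```

Emit:
send_rows(
  targets=[
    {"translation": [-1.9, -4.5, 0], "spin": 0, "jaw": 0.65},
    {"translation": [-3.8, -9, 0], "spin": 0, "jaw": 0.65},
    {"translation": [-5.7, -13.5, 0], "spin": 0, "jaw": 0.65},
    {"translation": [-7.6, -18, 0], "spin": 0, "jaw": 0.65},
    {"translation": [-9.5, -22.5, 0], "spin": 0, "jaw": 0.65},
  ],
)

```text
time: 2.65
tool_pos: [0.4343, -0.3226, 0.2268]
tool_rot: [3.141, 0.0, 2.743]
contact_force: [1.0, -0.1, -0.3]
opening: 0.0596
grip_force: 0.0
```

Emit:
send_rows(
  targets=[
    {"translation": [-1.3, -3, 2], "spin": 0, "jaw": 0.65},
    {"translation": [-1.6, -3.8, 4], "spin": 0, "jaw": 0.65},
    {"translation": [-1.6, -3.8, 5], "spin": 0, "jaw": 0.65},
    {"translation": [-1.6, -3.8, 5], "spin": 0, "jaw": 0.65},
    {"translation": [-1.6, -3.8, 5], "spin": 0, "jaw": 0.65},
  ],
)

```text
time: 3.15
tool_pos: [0.4349, -0.3612, 0.1774]
tool_rot: [3.142, 0.0, 2.744]
contact_force: [-0.1, -0.3, 0.2]
opening: 0.06
grip_force: 0.0
```

```bash
python3 - <<'E'
from h import *
p,M,s=tool(); print(s["time"],p.round(4),s["tool_rot"],s["opening"],np.abs(s["qvel"]).max())
im,d,P=cloud("wrist"); np.savez("w2.npz",im=im,d=d,P=P)
cv2.imwrite("pics/w2.png",im[...,::-1])
c0=np.array([.434,-.3625])
Q=P.reshape(-1,3); Q=Q[np.linalg.norm(Q[:,:2]-c0,axis=1)<.035]
print(np.histogram(Q[:,2],bins=np.arange(0,.08,.004)))
t=Q[(Q[:,2]>.051)&(Q[:,2]<.062)]; print(len(t),np.median(t[:,2]))
for e in (0,1):
    m=np.zeros((300,300),np.uint8); ij=((t[:,:2]-c0)*4000+150).round().astype(int); m[ij[:,1],ij[:,0]]=255
    m=cv2.morphologyEx(m,cv2.MORPH_CLOSE,np.ones((9,9))); 
    if e: m=cv2.morphologyEx(m,cv2.MORPH_OPEN,np.ones((9,9)))
    r=cv2.minAreaRect(np.argwhere(m>0)[:,::-1].astype(np.float32)); print("hub",(np.array(r[0])-150)/4000+c0,np.array(r[1])/4000,r[2])
E
```

```text
3.15 [ 0.4349 -0.3612  0.1774] [3.14153637e+00 4.50729193e-04 2.74397707e+00] 0.05997922750036688 0.014668220125066952
(array([   0,  717,  103,   95,  348, 1142,   53,   70,   76,   79,   81,
         90,   89,  278,  893,    0,    0,    0,    0]), array([0.   , 0.004, 0.008, 0.012, 0.016, 0.02 , 0.024, 0.028, 0.032,
       0.036, 0.04 , 0.044, 0.048, 0.052, 0.056, 0.06 , 0.064, 0.068,
       0.072, 0.076]))
1200 0.05655265068590906
hub [ 0.43460077 -0.36430542] [0.03415052 0.03466529] 61.189208984375
hub [ 0.43463441 -0.3643618 ] [0.03407292 0.03471013] 60.86570739746094
```

View pics/w2.png

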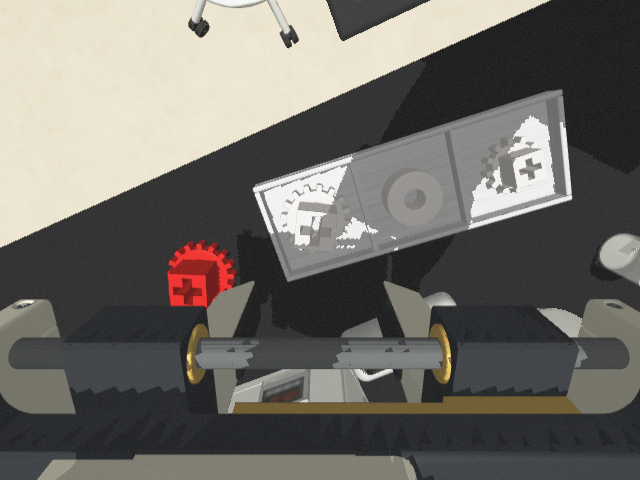

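The gear is at px (318,220) with its hub fitted as a 34 mm square at (0.4346, -0.3643), 61° mod 90. The spacer is at (413,197), the pinion at (515,165) and the red look-alike at (198,275). Going down now with a small spin.

Emit:
send_rows(
  targets=[
    {"translation": [-0.1, -0.3, 1.5], "spin": 4, "jaw": 0.65},
    {"translation": [-0.1, -0.3, 4.5], "spin": 6.2, "jaw": 0.65},
    {"translation": [-0.1, -0.3, 7.5], "spin": 6.2, "jaw": 0.65},
    {"translation": [-0.1, -0.3, 10], "spin": 6.2, "jaw": 0.65},
    {"translation": [-0.1, -0.3, 11], "spin": 6.2, "jaw": 0.65},
  ],
)

```text
time: 3.7
tool_pos: [0.4341, -0.364, 0.0657]
tool_rot: [3.141, -0.002, 2.636]
contact_force: [-0.3, 0.7, -0.1]
opening: 0.06
grip_force: 0.0
```

Emit:
send_rows(
  targets=[
    {"translation": [0, 0, 1.5], "spin": 0, "jaw": 0.65},
    {"translation": [0, 0, 3], "spin": 0, "jaw": 0.65},
    {"translation": [0, 0, 4], "spin": 0, "jaw": 0.65},
    {"translation": [0, 0, 4.2], "spin": 0, "jaw": 0.65},
    {"translation": [0, 0, 4.2], "spin": 0, "jaw": 0.65},
  ],
)

```text
time: 4.2
tool_pos: [0.4346, -0.3654, 0.0253]
tool_rot: [-3.141, 0.001, 2.635]
contact_force: [0.1, -0.4, -1.2]
opening: 0.0599
grip_force: 0.0
```

Emit:
send_rows(
  targets=[
    {"translation": [0, 0, 0], "spin": 0, "jaw": 0.3},
    {"translation": [0, 0, 0], "spin": 0, "jaw": 0.3},
    {"translation": [0, 0, 0], "spin": 0, "jaw": 0.2},
    {"translation": [0, 0, 0], "spin": 0, "jaw": 0.2},
    {"translation": [0, 0, 0], "spin": 0, "jaw": 0.2},
  ],
  force=45,
)

```text
time: 4.7
tool_pos: [0.4344, -0.3653, 0.0251]
tool_rot: [3.142, 0.001, 2.635]
contact_force: [0.4, 1.5, 3.4]
opening: 0.0335
grip_force: 45.0
```

Emit:
send_rows(
  targets=[
    {"translation": [0, 0, -1], "spin": 0, "jaw": 0.2},
    {"translation": [0, 0, -4], "spin": 0, "jaw": 0.2},
    {"translation": [0, 0, -8], "spin": 0, "jaw": 0.2},
    {"translation": [0, 0, -12], "spin": 0, "jaw": 0.2},
    {"translation": [0, 0, -14], "spin": 0, "jaw": 0.2},
  ],
)

```text
time: 5.2
tool_pos: [0.435, -0.3662, 0.1689]
tool_rot: [-3.14, 0.005, 2.635]
contact_force: [0.3, -0.1, -1.6]
opening: 0.0338
grip_force: 45.0
```

Emit:
send_rows(
  targets=[
    {"translation": [1, 1.8, 0], "spin": 0, "jaw": 0.2},
    {"translation": [2.9, 5.2, 0], "spin": 0, "jaw": 0.2},
    {"translation": [5, 9, 0], "spin": 0, "jaw": 0.2},
    {"translation": [7.1, 12.8, 0], "spin": 0, "jaw": 0.2},
    {"translation": [9.2, 16.6, 0], "spin": 0, "jaw": 0.2},
  ],
)

```text
time: 5.7
tool_pos: [0.4339, -0.1739, 0.1651]
tool_rot: [3.142, 0.0, 2.634]
contact_force: [0.5, -0.1, -1.1]
opening: 0.0337
grip_force: 45.0
```

Emit:
send_rows(
  targets=[
    {"translation": [2.1, 3.8, 0], "spin": 0, "jaw": 0.2},
    {"translation": [4.2, 7.6, 0], "spin": -5, "jaw": 0.2},
    {"translation": [6.3, 11.4, 0], "spin": -10, "jaw": 0.2},
    {"translation": [8.4, 15.2, 0], "spin": -15, "jaw": 0.2},
    {"translation": [10.5, 19, 0], "spin": -20, "jaw": 0.2},
  ],
)

```text
time: 6.2
tool_pos: [0.4345, 0.0433, 0.1653]
tool_rot: [3.142, 0.001, 2.987]
contact_force: [1.0, -0.3, -1.2]
opening: 0.0336
grip_force: 45.0
```

Emit:
send_rows(
  targets=[
    {"translation": [0.6, 4, 0], "spin": -5, "jaw": 0.2},
    {"translation": [1.2, 7.5, 0], "spin": -10, "jaw": 0.2},
    {"translation": [1.6, 9.5, 0], "spin": -13.7, "jaw": 0.2},
    {"translation": [1.6, 10, 0], "spin": -13.7, "jaw": 0.2},
    {"translation": [1.6, 10, 0], "spin": -13.7, "jaw": 0.2},
  ],
)

```text
time: 6.7
tool_pos: [0.4347, 0.1432, 0.165]
tool_rot: [-3.141, 0.0, -3.06]
contact_force: [-0.2, -0.8, -2.1]
opening: 0.0338
grip_force: 45.0
```

```bash
python3 - <<'E'
from h import *
p,M,s=tool(); print(s["time"],p.round(4),np.degrees(s["tool_rot"]),s["opening"],np.abs(s["qvel"]).max())
im,d,P=cloud("wrist"); np.savez("w3.npz",im=im,d=d,P=P)
it,dt,Pt=cloud("top"); np.savez("t3.npz",im=it,P=Pt,d=dt)
is_,ds,Ps=cloud("side"); np.savez("s3.npz",im=is_,P=Ps,d=ds)
Q=(P.reshape(-1,3)-p)@M   # tool coords
c=Q[(np.abs(Q[:,0])<.04)&(np.abs(Q[:,1])<.04)&(Q[:,2]>-.045)&(Q[:,2]<.03)]
print(np.histogram(c[:,2],bins=np.arange(-.045,.034,.004)))
rim=c[np.abs(c[:,2]-.006)<.008]; print(rim[:,0].min(),rim[:,0].max(),rim[:,1].min(),rim[:,1].max())
v=is_[150:450,150:550]; cv2.imwrite("pics/ws3.png",np.hstack([cv2.resize(im[60:440,120:520],(400,380)),cv2.resize(is_[170:360,150:350],(400,380))])[...,::-1])
E
```

```text
6.7 [0.4347 0.1432 0.165 ] [-1.79987590e+02  1.51518186e-02 -1.75336588e+02] 0.03375608510516782 0.03302184564079294
(array([ 294,  275,  348, 2609,  820,  852,  754,  586,  514,  438,  334,
        300, 2829,  441,  407,  173,    0,    0,    0]), array([-0.045, -0.041, -0.037, -0.033, -0.029, -0.025, -0.021, -0.017,
       -0.013, -0.009, -0.005, -0.001,  0.003,  0.007,  0.011,  0.015,
        0.019,  0.023,  0.027,  0.031]))
-0.013890867557784549 0.03448044230417591 -0.033536576853565744 0.03319189577683488
```

View pics/ws3.png

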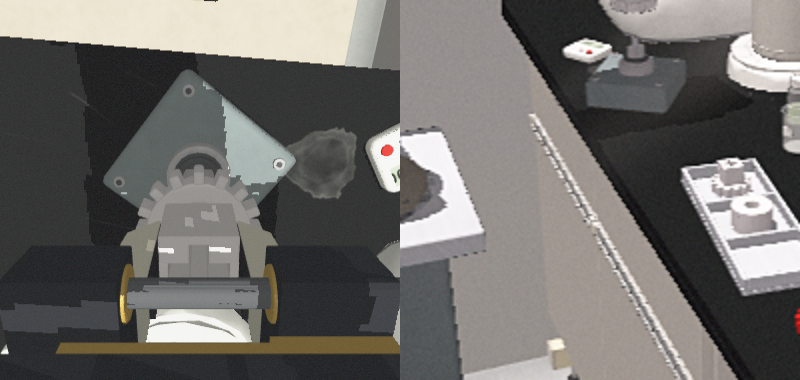

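The left half (wrist) shows the gear held squarely by the hub, with half of the shoulder ring visible behind it. In the right half (side), the tray's gear slot is empty and the other two parts are in place. Now I'll fit the gear in the tool frame and the ring in the same image.

```bash
python3 - <<'E'
from fit import *
P=np.load("w3.npz")["P"]; p,M,s=tool()
W=P.reshape(-1,3); Q=(W-p)@M
top=Q[(np.abs(Q[:,0])<.03)&(np.abs(Q[:,1])<.03)&(np.abs(Q[:,2]+.031)<.004)]
print("hub top x",np.percentile(top[:,0],[0,1,99,100]).round(4),"y",np.percentile(top[:,1],[0,1,99,100]).round(4),"z med",np.median(top[:,2]))
# yaw of hub: front face points
fr=Q[(np.abs(Q[:,1])<.014)&(Q[:,2]>-.028)&(Q[:,2]<.0)&(Q[:,0]>.008)&(Q[:,0]<.025)]
k=np.polyfit(fr[:,1],fr[:,0],1); print("front face n",len(fr),"x",np.median(fr[:,0]),"slope",k[0]); k=np.polyfit(fr[:,2],fr[:,0],1);print("tilt",k[0])
rim=Q[(np.abs(Q[:,2]-.0055)<.004)&(Q[:,0]>.018)&(np.abs(Q[:,1])<.04)]
print("rim z",np.median(rim[:,2]))
f=lambda c:np.mean(np.maximum(np.hypot(rim[:,0]-c[0],rim[:,1]-c[1])-.032,0))*50+ -0
# outer tooth circle: max radius by angle bins
def g(c):
    r=np.hypot(rim[:,0]-c[0],rim[:,1]-c[1]); th=np.arctan2(rim[:,1]-c[1],rim[:,0]-c[0]); b=np.digitize(th,np.linspace(-1.1,1.1,6))
    return sum((np.percentile(r[b==i],99)-.032)**2 for i in range(1,6) if (b==i).sum()>10)
o=minimize(g,[0,0],method="Nelder-Mead"); print("gear centre by rim (tool)",o.x,o.fun**.5, "-> world",p+M@[*o.x,0])
for nm in ("w1","w3"):
    W=np.load(nm+".npz")["P"].reshape(-1,3); c0=np.array([.435,.1425]); r=np.linalg.norm(W[:,:2]-c0,axis=1)
    a=W[(np.abs(W[:,2]-.0615)<.003)&(r<.032)&(r>.018)]
    f=lambda c:np.mean(np.maximum(np.abs(np.linalg.norm(a[:,:2]-c,axis=1)-.023)-.003,0))*1e3
    m=min((minimize(f,c0+[dx,dy],method="Nelder-Mead") for dx in (-.002,.002) for dy in (-.002,.002)),key=lambda m:m.fun); 
    # drive outline too
    t=W[(np.abs(W[:,2]-.0475)<.005)&(np.linalg.norm(W[:,:2]-c0,axis=1)<.1)]
    print(nm,len(a),"ring",m.x,m.fun,"drive",cv2.minAreaRect((t[:,:2]*1000).astype(np.float32)))
E
```

```text
hub top x [-0.0044 -0.0037  0.0179  0.0184] y [-0.0278 -0.0256  0.0275  0.0293] z med -0.03163519868379479
front face n 1582 x 0.01746825472691791 slope 0.0010894459249448057
tilt 0.0032334230001850183
rim z 0.004345040984816245
gear centre by rim (tool) [0.00233247 0.00085045] 0.0003344116427452811 -> world [0.43249508 0.14256825 0.1648247 ]
w1 805 ring [0.4352754  0.14232554] 0.0015137501582673275 drive ((434.8780212402344, 142.375732421875), (119.49530792236328, 119.7139892578125), 56.15498733520508)
w3 677 ring [0.43532088 0.14238158] 0.0018320184454105764 drive ((434.28656005859375, 142.51290893554688), (119.0330810546875, 119.4783935546875), 55.97145080566406)
```

Both views put the spindle at about (0.4349, 0.1425). The gear centre in the tool frame is about (+0.7, 0) mm and it is square, so a small correction is enough before going down.

Emit:
send_rows(
  targets=[
    {"translation": [-0.08, -0.07, 0.8], "spin": 0, "jaw": 0.2},
    {"translation": [-0.08, -0.07, 2.3], "spin": 0, "jaw": 0.2},
    {"translation": [-0.08, -0.07, 3.8], "spin": 0, "jaw": 0.2},
    {"translation": [-0.08, -0.07, 4.4], "spin": 0, "jaw": 0.2},
    {"translation": [-0.08, -0.07, 4.4], "spin": 0, "jaw": 0.2},
  ],
  force=55,
)

```text
time: 7.35
tool_pos: [0.4351, 0.1416, 0.1198]
tool_rot: [-3.141, -0.002, -3.062]
contact_force: [-0.7, -0.5, -0.9]
opening: 0.0336
grip_force: 55.0
```

Emit:
send_rows(
  targets=[
    {"translation": [0, 0, 0.2], "spin": 0, "jaw": 0.2},
    {"translation": [0, 0, 0.4], "spin": 0, "jaw": 0.2},
    {"translation": [0, 0, 0.7], "spin": 0, "jaw": 0.2},
    {"translation": [0, 0, 1.0], "spin": 0, "jaw": 0.2},
    {"translation": [0, 0, 1.2], "spin": 0, "jaw": 0.2},
  ],
)

```text
time: 7.85
tool_pos: [0.4356, 0.1423, 0.1085]
tool_rot: [3.142, 0.0, -3.06]
contact_force: [0.3, -0.1, -2.3]
opening: 0.0334
grip_force: 55.0
```

Emit:
send_rows(
  targets=[
    {"translation": [0, 0, 0.15], "spin": 0, "jaw": 0.2},
    {"translation": [0, 0, 0.3], "spin": 0, "jaw": 0.2},
    {"translation": [0, 0, 0.45], "spin": 0, "jaw": 0.2},
    {"translation": [0, 0, 0.6], "spin": 0, "jaw": 0.2},
    {"translation": [0, 0, 0.7], "spin": 0, "jaw": 0.2},
  ],
)

```text
time: 8.35
tool_pos: [0.4356, 0.1423, 0.1016]
tool_rot: [3.142, 0.0, -3.06]
contact_force: [-0.2, -0.2, -1.7]
opening: 0.0335
grip_force: 55.0
```

Emit:
send_rows(
  targets=[
    {"translation": [0, 0, 0.3], "spin": 0, "jaw": 0.2},
    {"translation": [0, 0, 0.6], "spin": 0, "jaw": 0.2},
    {"translation": [0, 0, 0.9], "spin": 0, "jaw": 0.2},
    {"translation": [0, 0, 1.2], "spin": 0, "jaw": 0.2},
    {"translation": [0, 0, 1.4], "spin": 0, "jaw": 0.2},
  ],
)

```text
time: 8.85
tool_pos: [0.4356, 0.1423, 0.0876]
tool_rot: [3.142, -0.0, -3.06]
contact_force: [-0.6, -0.5, 2.2]
opening: 0.0342
grip_force: 55.0
```

Emit:
send_rows(
  targets=[
    {"translation": [0, 0, 0.2], "spin": 0, "jaw": 0.2},
    {"translation": [0, 0, 0.4], "spin": 0, "jaw": 0.2},
    {"translation": [0, 0, 0.55], "spin": 0, "jaw": 0.2},
    {"translation": [0, 0, 0.65], "spin": 0, "jaw": 0.2},
    {"translation": [0, 0, 0.7], "spin": 0, "jaw": 0.2},
  ],
)

```text
time: 9.35
tool_pos: [0.4357, 0.1422, 0.081]
tool_rot: [3.142, 0.0, -3.06]
contact_force: [-1.3, -1.3, 7.3]
opening: 0.0337
grip_force: 55.0
```

Emit:
send_rows(
  targets=[
    {"translation": [0, 0, 0.05], "spin": 0, "jaw": 0.2},
    {"translation": [0, 0, 0.1], "spin": 0, "jaw": 0.2},
    {"translation": [0, 0, 0.15], "spin": 0, "jaw": 0.2},
    {"translation": [0, 0, 0.2], "spin": 0, "jaw": 0.2},
    {"translation": [0, 0, 0.2], "spin": 0, "jaw": 0.2},
  ],
)

```text
time: 9.85
tool_pos: [0.4356, 0.1423, 0.08]
tool_rot: [3.142, 0.001, -3.06]
contact_force: [-5.8, -1.2, 17.2]
opening: 0.0339
grip_force: 55.0
```

The force stepped up from 7 N to 17 N and TCP z stopped at 0.080, which is the expected home height. I'll check the gear height and pose by camera before handing in.

```bash
python3 - <<'E'
from h import *
p,M,s=tool(); im,d,P=cloud("wrist"); Q=(P.reshape(-1,3)-p)@M
rim=P.reshape(-1,3)[(np.abs(Q[:,2]-.005)<.006)&(Q[:,0]>.02)&(Q[:,0]<.034)&(np.abs(Q[:,1])<.025)]
top=P.reshape(-1,3)[(np.abs(Q[:,0]-.005)<.01)&(np.abs(Q[:,1])<.014)&(np.abs(Q[:,2]+.031)<.004)]
w=P.reshape(-1,3); dr=w[(np.abs(w[:,2]-.047)<.004)&(np.linalg.norm(w[:,:2]-[.435,.1425],axis=1)<.08)]
print("rim top",np.median(rim[:,2]),"hub top",np.median(top[:,2]),"drive top",np.median(dr[:,2]))
s=tool()[2]; print(s["time"],s["tool_pos"],s["contact_force"],s["torque"],s["grip_force"],np.abs(s["qvel"]).max())
cv2.imwrite("pics/w9.png",im[...,::-1])
E
```

```text
rim top 0.07545384901696822 hub top 0.1116216670562448 drive top 0.047624665768132374
9.9 [0.43565952 0.14226309 0.08001286] [-5.97123681 -1.67240947 17.53172291] [-0.18020479  1.09310273  0.03147786] 55.000057965517044 0.0015725968427884067
```

View pics/w9.png

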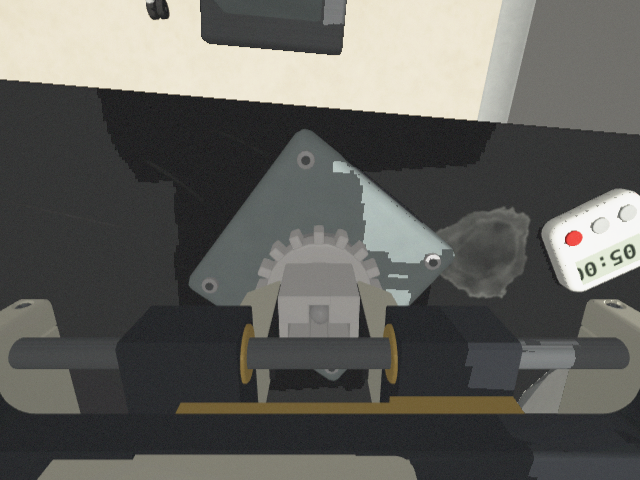

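The gear covers the shoulder at px (320,265), level and held by the hub. After removing the 1.6 mm depth bias seen on the drive top, the rim top is at 0.074 and the hub top at 0.110, so the gear is home.

```bash
python3 -c "
from cell import job
print(job.hand_in())"
```

```text
the job is handed in; nothing more can be done
None
```

The large gear is on the spindle with its splines meshed, and I handed the job in at about 10 s with the gripper still holding it at 55 N and pressing it onto the shoulder with about 17 N; no verdict came back.

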